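# Free a latched test-station drawer with the release pin

## Task

The board test station has lost power with its drawer latched shut. Take the long thin release pin out of the tool stand, reach down with it through the round release hole in the station's lid and press the hidden spring catch by feel, lightly and never hard, until it lets go and the drawer springs out a little; put the pin back in the tool stand, standing fully down in a hole, and draw the drawer smoothly and slowly out to its stop. Leave the short driver in its hole and everything else where it is.

Things in the scene. Friction and masses are not known exactly. Their poses are not given: they have to be found in the camera images.
- station: board test station, a white sheet-metal case 140 x 170 x 90 mm (x, y, z), black drawer front on its -x side, fixed to the worktop. Origin: centre of its underside, z up; the drawer comes out to its -x. Lid 3 mm thick, its top 90 mm up, a screw head in each corner; its only hole is the release hole. The hidden catch is inside, at the left (+y) of the drawer. Never press on it with over 20 N
- release_hole (a point): centre of the round release hole, 9 mm across, at the lid's top face. Straight below is the catch: a flat round head 13 mm across, set differently each time, 30 to 42 mm below the lid's top face. It goes down on a spring: 4 N starts it, about 7 to 9 N at 4 mm, where the drawer is let go; hard stop at 6 mm. Hold it down until the drawer is out (0.3 s). Over 20 N bends it
- drawer (a joint): how far the drawer is out (m): 0 latched; 0.024 to 0.03 after the catch has let go and a spring has pushed it out; 0.080 at its outer stop. A damper slows it: it takes about 1 N, plus 4 N at 0.1 m/s, and stays where it is left. A circuit board is fixed in it; never move it faster than 0.35 m/s
- drawer_handle (a point): middle of the drawer's bow handle: a round aluminium bar 10 mm thick, 88 mm long along the station's y, 50 mm in front of the drawer front (45 mm clear behind it), 58 mm above the worktop. The drawer front reaches 69 mm above the worktop; a fixed black strip is over it, up to the lid. The point moves with the drawer, to the station's -x as it opens
- release_pin: release pin, loose, 70 g, metal, 125 mm long. Origin: its tip; z from tip to handle. From the tip up: a taper 7 mm long (2.6 mm across at the end), a shank 6 mm across to z = 62 mm, a collar 18 mm across to 66 mm, a ribbed handle 14 mm across to 120 mm (grip here), a knob 17 mm across to 125 mm. It stands upright in the stand, collar on the stand's top, tip 8 mm above the worktop
- short_driver: a short driver with a fat black handle (25 mm across), 100 mm long, shank 6 mm across and only 35 mm long, upright in another hole of the stand. Origin: its tip, z up. It is no use here and stays in its hole
- tool_stand: tool stand, a grey plastic block 136 x 50 x 70 mm (x, y, z) on a foot plate 164 mm long and 6 mm thick, fixed to the worktop. Origin: centre of its underside; its three holes stand in a row along its x axis, 45 mm apart, each 9 mm across and 66 mm deep
- stand_hole0 (a point): centre of the stand's hole at -x (-45 mm), at the block's top face, 70 mm above the worktop
- stand_hole1 (a point): centre of the stand's middle hole, at the block's top face
- stand_hole2 (a point): centre of the stand's hole at +x (+45 mm), at the block's top face
- screwdriver: a bystander: yellow-handled screwdriver 178 mm long lying near the front of the worktop; leave it where it is (within 30 mm)
- pen_1: a bystander: marker pen 135 mm long lying near the worktop's front edge; leave it where it is (within 30 mm)
- bottle: a bystander: white squeeze bottle with a spout, 134 mm high; leave it where it is (within 30 mm)
- meter: a bystander: black panel meter 87 x 48 x 48 mm; leave it where it is (within 30 mm)
There are look-alikes about, which are no part of the job. What is shaped like the release_pin but purple or turquoise is not meant.

How it is judged:
By the outcome, as a careful person would: the job done as asked, in the order asked, and still so for the second after the job is handed in, with the robot touching nothing.
It also fails if it takes over 72 s, if anything falls off the work surface, if the arm or the gripper's body presses on something with over 40 N, if the wrist force passes 120 N, or if a joint passes its speed limit or range.

## Robot

A 6-joint arm with a two-finger parallel gripper is mounted at the origin on a cart in front of the work surface, level with it; the furniture and walls round the work are solid. World frame = base frame: x ahead of the robot, y to its left, z up, the work surface at z = 0. Lengths are in m, angles in rad, forces in N, time in s.
With the tool pointing down it reaches from about 0.3 to 1 m from the base axis. Payload 5.1 kg.
Tool frame: the origin (TCP) lies at the very end of the fingers, on their centre line; the grasp point (between the pads) lies 19 mm behind it; z points along the fingers, y is the direction in which the jaws open and shut (so a half turn about z gives the same grasp; the last joint's range is limited). The gripper opens to 95 mm and grips with 3 to 60 N. Pads are 20 mm wide; open, the fingers measure 119 mm over their backs; the gripper's body (75 mm by 180 mm) begins 59 mm behind the grasp point.
Start: joints at [1.032, 0.124, 1.65, -0, 1.367, -0.083], TCP at [0.286, 0.584, 0.215] pointing down, gripper open.
Joint ranges: [-2.61, 2.61], [-1.02, 2.33], [0.03, 2.71], [-1.35, 4.49], [0.32, 2.68], [-2.91, 2.91]. Speed limits (rad/s): [2.57, 2.57, 3.14, 3.14, 3.14, 3.14].

## Interface

Orientations are given as a 3x3 rotation matrix whose columns are the frame's x, y, z axes.
In Python, from station import arm, claw, imaging, ticket gives the robot as it stands. Calls block until the motion is done:
- arm.move_ptp(position, orientation): joint-space move of the TCP to a pose.
- arm.move_l(position, attitude=None, max_speed=0.15, threshold=None): straight line of the TCP; attitude=None keeps the orientation; max_speed is the mean speed in m/s. With threshold (N) it stops when the force on the tool has changed by that much, and returns True; else False.
- arm.move_j(angles): joint-space move.
- claw.gripper_open() and claw.close(force=None): open the fingers fully, or close them until they stop; force is the grip in N (None keeps the last).
- arm.wait(seconds).
- arm.solve_ik(position, orientation): joint angles nearest the present ones, or None.
- imaging.get_image(name): name is "side" or "top"; returns (picture, depth): 400x640x3 uint8, blue, green, red; 400x640 float32, m along the optical axis (not along the pixel's ray), 0 where there is no reading.
- imaging.camera_model(name): a dict with "camera_matrix" (3x3 intrinsics, pixels), "D" ([k1, k2, p1, p2, k3] as OpenCV has them; the pictures are not rectified), "R" (3x3) and "t" (3): a world point X has camera coordinates R X + t. Camera axes: x right, y down, z forward; pixel columns grow to the right and rows downward; lengths in m; the calibration is good to about 2 mm. A picture is of the moment at which its call begins. camera_model takes no time and is no camera call.
A pose or a line that the arm cannot do raises arm.MotionError and nothing moves.
- ticket.close_job(): hands the job in, once; it reports no verdict.
Readings, each from a call of its own:
- arm.current_time_s(): time.
- arm.current_joints(): joint angles.
- arm.current_joint_vel(): joint speeds.
- arm.current_joint_efforts(): joint torques, N m.
- arm.current_tcp_pos(): TCP position.
- arm.current_eef_rot(): TCP orientation.
- arm.current_contact_force(): force on the tool from outside, world axes, zero at the start.
- arm.current_ft_torque(): the same for the moment, N m.
- arm.current_opening(): finger opening in m.
Only numpy, scipy, OpenCV 4.12 (cv2) and the standard library are available. Lean on these libraries where they do the work, as an engineer would, in place of code of your own. Each camera call takes 0.05 s, during which the arm holds its last target. There are 200 camera calls.

## Working session

There is one attempt and no reset: what is moved stays moved. The work goes in short steps, each a Python script; the robot and the scene stay as the last script left them, time stands still between calls to the robot, and variables do not carry over. Pictures are saved under pics/ and viewed, about 8 in all and at most 12, crops included, and the job is handed in when it is done.

```bash
mkdir -p pics; python3 - <<'E'
from station import arm, claw, imaging, ticket
import cv2,numpy as np,pickle
for n in("side","top"):
    p,d=imaging.get_image(n); cv2.imwrite(f"pics/{n}0.png",p); np.save(f"pics/{n}0.npy",d)
    m=imaging.camera_model(n); print(n,m)
print(arm.current_time_s())
E
```

```text
side {'camera_matrix': array([[519.98475176,   0.        , 323.05959528],
       [  0.        , 519.98475176, 205.960027  ],
       [  0.        ,   0.        ,   1.        ]]), 'D': array([-0.03305419,  0.        ,  0.        ,  0.        ,  0.        ]), 'R': array([[-0.96618976, -0.2566831 ,  0.02431335],
       [-0.14518318,  0.46370117, -0.87401548],
       [ 0.21307087, -0.8479947 , -0.48528939]]), 't': array([0.54712042, 0.15648091, 1.31145295])}
top {'camera_matrix': array([[455.46467416,   0.        , 319.02706637],
       [  0.        , 455.46467416, 194.24442255],
       [  0.        ,   0.        ,   1.        ]]), 'D': array([-0.05193123,  0.        ,  0.        ,  0.        ,  0.        ]), 'R': array([[-0.02012037, -0.99968667,  0.01489078],
       [-0.99508783,  0.01857942, -0.09723688],
       [ 0.09692976, -0.01677408, -0.99514986]]), 't': array([0.02964014, 0.5789506 , 1.08885946])}
0.1
```

View pics/side0.png

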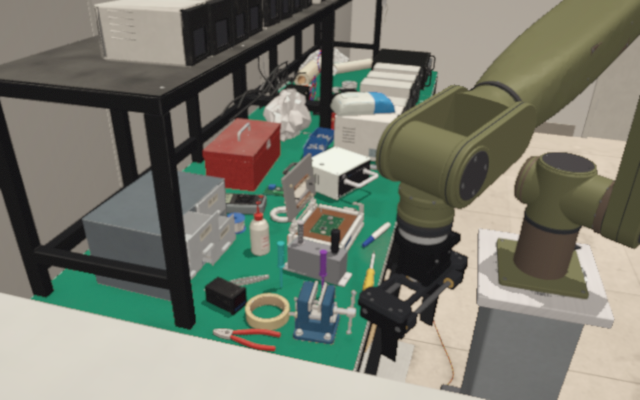

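View pics/top0.png

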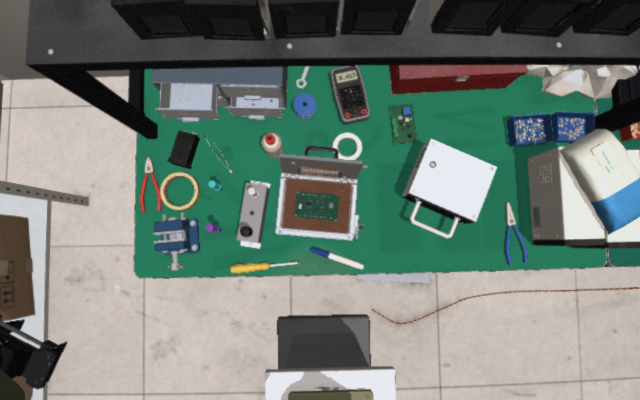

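The side view shows the open case at about (325,230) and the white station at (340,172). The purple look-alike is at (323,262) and the turquoise one at (281,250). In the top view the stand is at (254,213), the station at (450,183), its hole near (432,164) and the bow handle near (433,222). I'll enlarge these next.

```bash
python3 - <<'E'
import cv2,numpy as np
p=cv2.imread("pics/top0.png");s=cv2.imread("pics/side0.png")
a=cv2.resize(p[172:257,215:285],None,fx=5.5,fy=5.5,interpolation=cv2.INTER_CUBIC)
b=cv2.resize(p[135:242,398:502],None,fx=4,fy=4,interpolation=cv2.INTER_CUBIC)
c=np.zeros((470,801,3),np.uint8);c[:a.shape[0],:a.shape[1]]=a;c[:b.shape[0],385:385+b.shape[1]]=b
cv2.imwrite("pics/topcrop.png",c)
cv2.imwrite("pics/sidecrop.png",cv2.resize(s[140:290,260:400],None,fx=4,fy=4,interpolation=cv2.INTER_CUBIC))
E
```

```text
(no output)
```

View pics/topcrop.png

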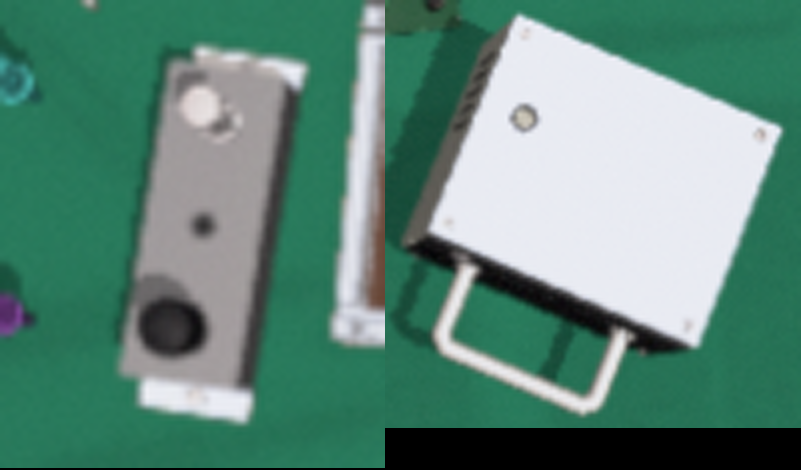

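View pics/sidecrop.png

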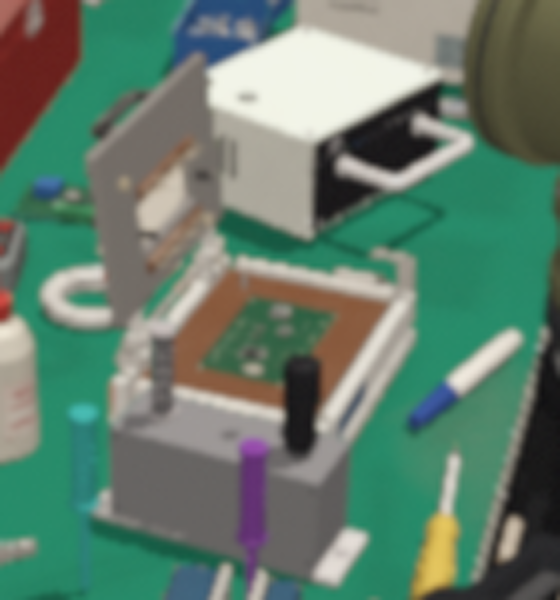

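The pin that fits is the grey metal ribbed one with the collar: knob at crop (203,105), which is about top (251.5,191), in the stand's far hole. The purple one at (213,229) and the turquoise one at (217,186) stand outside the stand and are the look-alikes. The black fat driver is in the near hole at (246,231), and the middle hole at (252,212) is empty.

```bash
cat > h.py <<'E'
from station import arm, claw, imaging, ticket
import cv2,numpy as np
def ray(n,uv,z):
    m=imaging.camera_model(n);R=np.array(m["R"]);t=np.array(m["t"])
    q=cv2.undistortPoints(np.float64([[uv]]),m["camera_matrix"],m["D"]).ravel()
    d=R.T@[q[0],q[1],1];c=-R.T@t
    return c+d*(z-c[2])/d[2]
def proj(n,X):
    m=imaging.camera_model(n)
    return cv2.projectPoints(np.float64([X]),cv2.Rodrigues(m["R"])[0],m["t"],m["camera_matrix"],m["D"])[0].ravel()
def down(a):  # tool pointing down, jaw axis (y) at world heading a
    y=np.array([np.cos(a),np.sin(a),0]);z=np.array([0,0,-1.]);return np.stack([np.cross(y,z),y,z],1)
def shot(n,name,u0,u1,v0,v1,f):
    p,d=imaging.get_image(n);cv2.imwrite(f"pics/{name}.png",cv2.resize(p[v0:v1,u0:u1],None,fx=f,fy=f,interpolation=cv2.INTER_CUBIC));return p,d
E
python3 - <<'E'
from h import *
A=lambda u,v:(215+(u+.5)/5.5-.5,172+(v+.5)/5.5-.5)
B=lambda u,v:(398+(u-385+.5)/4-.5,135+(v+.5)/4-.5)
S=lambda u,v:(260+(u+.5)/4-.5,140+(v+.5)/4-.5)
r=lambda x:np.round(x,4)
print("knob",r(ray("top",A(203,105),.133)),"side",r(ray("side",S(160,325),.133)))
print("collar",r(ray("top",A(226,121),.074)))
print("hole1",r(ray("top",A(203,225),.07)),"side",r(ray("side",S(231,434),.07)))
print("driver",r(ray("top",A(172,327),.135)),"side",r(ray("side",S(301,362),.135)))
c=np.array([ray("top",A(*q),.07) for q in((168,62),(282,72),(244,390),(122,375))])
print("block corners\n",r(c),r(c.mean(0)))
k=np.array([ray("top",B(*q),.09) for q in((518,14),(781,128),(697,347),(430,233))])
print("lid\n",r(k),r(k.mean(0)),[r(np.linalg.norm(k[i]-k[i-1])) for i in range(4)])
for a,b in((0,3),(1,2)): e=k[a]-k[b];print("station yaw",np.arctan2(e[1],e[0]))
for a,b in((3,2),(0,1)): e=k[a]-k[b];print("station yaw(y)",np.arctan2(-e[0],e[1]))
print("relhole",r(ray("top",B(524,118),.09)),"side",r(ray("side",S(248,97),.09)))
print("handle",r(ray("top",B(440,338),.058)),r(ray("top",B(592,406),.058)),"side",r(ray("side",S(402,183),.058)),r(ray("side",S(463,140),.058)))
# heights near pin
d=np.load("pics/top0.npy");m=imaging.camera_model("top");R=m["R"];t=m["t"]
def X(u,v):
    q=cv2.undistortPoints(np.float64([[(u,v)]]),m["camera_matrix"],m["D"]).ravel();return R.T@(d[v,u]*np.array([q[0],q[1],1])-t)
for u,v in((285,158),(320,160),(350,165),(280,180),(283,210),(320,235),(320,150),(272,145),(290,75),(450,185),(432,164),(216,185),(212,229),(400,120),(250,190),(300,50)): print((u,v),r(X(u,v)))
E
```

```text
knob [0.5799 0.1699 0.133 ] side [0.5813 0.1711 0.133 ]
collar [0.5793 0.1679 0.074 ]
hole1 [0.5352 0.1785 0.07  ] side [0.5346 0.1787 0.07  ]
driver [0.4908 0.1826 0.135 ] side [0.4912 0.19   0.135 ]
block corners
 [[0.6056 0.1931 0.07  ]
 [0.6004 0.1442 0.07  ]
 [0.4648 0.1616 0.07  ]
 [0.4721 0.2134 0.07  ]] [0.5357 0.1781 0.07  ]
lid
 [[ 0.7016 -0.2474  0.09  ]
 [ 0.6311 -0.4014  0.09  ]
 [ 0.5031 -0.3439  0.09  ]
 [ 0.5727 -0.1897  0.09  ]] [ 0.6021 -0.2956  0.09  ] [np.float64(0.1412), np.float64(0.1694), np.float64(0.1403), np.float64(0.1692)]
station yaw -0.42045406374094735
station yaw -0.42229477952935146
station yaw(y) -0.4238770167726259
station yaw(y) -0.42917713411142316
relhole [ 0.6394 -0.248   0.09  ] side [ 0.6395 -0.2497  0.09  ]
handle [ 0.5127 -0.2002  0.058 ] [ 0.4703 -0.2901  0.058 ] side [ 0.5063 -0.2031  0.058 ] [ 0.4752 -0.2915  0.058 ]
(285, 158) [0.6401 0.0908 0.1996]
(320, 160) [0.6336 0.0179 0.205 ]
(350, 165) [ 0.6247 -0.0456  0.1885]
(280, 180) [0.62   0.1155 0.    ]
(283, 210) [0.5411 0.1059 0.0481]
(320, 235) [0.4797 0.0184 0.0472]
(320, 150) [0.6577 0.0172 0.1895]
(272, 145) [0.6901 0.1267 0.0949]
(290, 75) [8.933e-01 8.680e-02 4.000e-04]
(450, 185) [ 0.5893 -0.2871  0.0911]
(432, 164) [ 0.6525 -0.2687  0.0104]
(216, 185) [0.5972 0.2542 0.1075]
(212, 229) [0.4969 0.2596 0.1234]
(400, 120) [ 0.768  -0.1925  0.0072]
(250, 190) [0.5815 0.1732 0.1329]
(300, 50) [0.7436 0.0498 0.5055]
```

```bash
python3 - <<'E'
from h import *
P=np.array([.580,.171])
best=None
for a in(-.14,-.14+np.pi):
    q=arm.solve_ik([*P,.086],down(a)); print(a,q)
    q2=arm.solve_ik([.6394,-.249,.15],down(a-.28)); print(q2)
    if q is not None and (best is None or abs(q[5])<best[0]): best=(abs(q[5]),a)
a=best[1]
arm.move_ptp([*P,.24],down(a)); print(arm.current_time_s())
print(arm.move_l([*P,.086],max_speed=.12,threshold=8)); print(arm.current_tcp_pos(),arm.current_contact_force())
claw.close(35); print(arm.current_opening(),arm.current_contact_force())
E
```

```text
-0.14 [ 1.97946687e-01  1.37831343e-01  1.86114963e+00 -4.44089210e-16
  1.14261168e+00  3.37946687e-01]
[-4.49553209e-01  2.45992473e-01  1.62153525e+00 -4.44089210e-16
  1.27406493e+00 -2.95532086e-02]
3.001592653589793 [ 1.97946687e-01  1.37831343e-01  1.86114963e+00 -4.44089210e-16
  1.14261168e+00 -2.80364597e+00]
None
1.9417
False
[0.58079786 0.17118389 0.08714963] [ 0.56995773  0.27071864 -0.50643327]
0.01516024321422878 [-0.61204458 -0.12557968  0.04672844]
```

```bash
python3 - <<'E'
from h import *
p=arm.current_tcp_pos()
print(arm.move_l([p[0],p[1],.20],max_speed=.12,threshold=10), arm.current_contact_force())
arm.move_l([.50,.14,.30],max_speed=.25)
arm.move_ptp([.50,-.15,.29],down(-.42))
H=[.6394,-.249]
arm.move_l([*H,.23],max_speed=.25); arm.move_l([*H,.189],max_speed=.12)
print(arm.current_time_s(),arm.current_tcp_pos(),arm.current_opening(),arm.current_contact_force())
p,d=imaging.get_image("side");q,e=imaging.get_image("top")
cv2.imwrite("pics/side1.png",p);cv2.imwrite("pics/top1.png",q)
a=cv2.resize(p[105:205,285:365],None,fx=5,fy=5,interpolation=cv2.INTER_CUBIC)
b=cv2.resize(q[125:225,395:475],None,fx=5,fy=5,interpolation=cv2.INTER_CUBIC)
cv2.imwrite("pics/c1.png",np.hstack([a,b]))
for n in("side","top"):print(proj(n,[*H,.09]),proj(n,[*H,.11]))
E
```

```text
False [-0.13688765  1.21851624 -0.59665761]
8.8833 [ 0.6390122  -0.24867452  0.18897196] 0.01522563607884799 [-0.64953703  0.07041537 -1.39281759]
[321.5921864 163.9649988] [321.74086168 158.05383851]
[432.78327037 164.13257054] [435.05996621 162.720049  ]
```

View pics/c1.png

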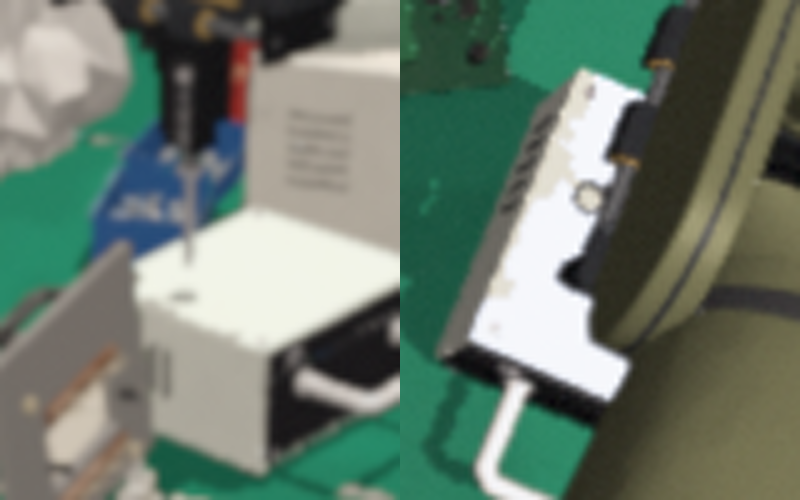

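The side crop shows the tip at about (322.4,157.2) and the hole at (321.4,163.8). The tip is about 0.8 px too far right, roughly 1.5–2 mm toward -x, so I'll shift +x and descend by feel. In the top crop the hand hides the pin.

```bash
python3 - <<'E'
from h import *
f0=np.array(arm.current_contact_force())
H=[.6394+.0012,-.249+.0003]
arm.move_l([*H,.180],max_speed=.05)
r=arm.move_l([*H,.148],max_speed=.03,threshold=2.5)
print(r,arm.current_tcp_pos(),np.array(arm.current_contact_force())-f0,arm.current_ft_torque(),arm.current_time_s())
E
```

```text
False [ 0.64077005 -0.24880305  0.14834927] [-0.15761746 -0.93728857  0.08282789] [-0.15854528  0.06726721 -0.01068837] 10.5333
```

```bash
python3 - <<'E'
from h import *
f0=np.array(arm.current_contact_force());p=arm.current_tcp_pos();xy=p[:2]
r=arm.move_l([*xy,.121],max_speed=.015,threshold=2.5)
c=np.array(arm.current_tcp_pos());print(r,c,np.array(arm.current_contact_force())-f0)
if r and .124<c[2]<.142:
    for k in range(1,13):
        arm.move_l([*xy,c[2]-.0005*k],max_speed=.008,threshold=9)
        f=np.array(arm.current_contact_force())-f0
        print(k,round((c[2]-arm.current_tcp_pos()[2])*1e3,2),np.round(f,2))
        if f[2]>10.5 or k>=9: break
    arm.wait(.5);print(np.array(arm.current_contact_force())-f0)
print(arm.current_time_s(),arm.current_opening())
p,d=imaging.get_image("side");q,e=imaging.get_image("top")
a=cv2.resize(p[105:205,285:385],None,fx=4,fy=4,interpolation=cv2.INTER_CUBIC)
b=cv2.resize(q[145:245,395:495],None,fx=4,fy=4,interpolation=cv2.INTER_CUBIC)
cv2.imwrite("pics/c2.png",np.hstack([a,b]))
E
```

```text
True [ 0.64074251 -0.24877897  0.13266946] [0.49072378 0.32146038 3.44034892]
1 0.01 [0.58 0.63 3.  ]
2 0.28 [-0.08  0.9   5.54]
3 0.5 [0.07 0.72 6.34]
4 0.82 [-0.04  0.49  5.81]
5 1.16 [0.32 0.35 7.36]
6 1.45 [-0.17  1.38  6.98]
7 1.73 [0.72 0.7  8.47]
8 1.98 [-1.02  1.64  8.72]
9 2.3 [-0.14  0.91  8.96]
[-0.292078    0.90819221  8.2047018 ]
14.4 0.015140682362153948
```

View pics/c2.png

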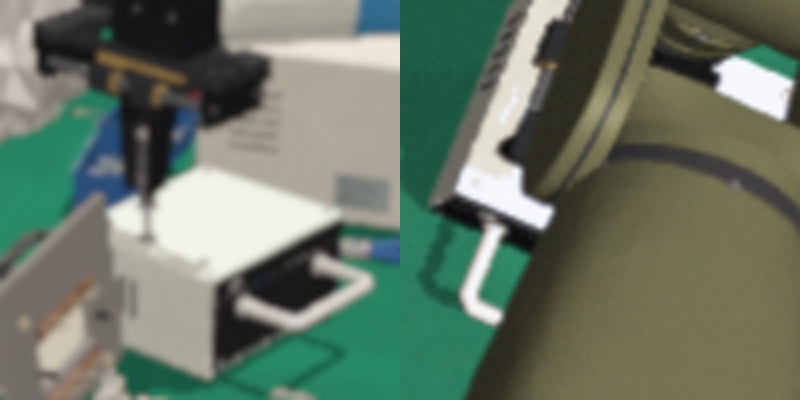

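The side crop shows the drawer still shut (handle at crop (300,320)) with the pin in the hole. The catch is yielding at about 8 N after 2.3 mm, so I'll go on in small steps and watch the handle with the side camera.

```bash
python3 - <<'E'
from h import *
c0=.13267; xy=[.64077,-.2488]; cmd=c0-.0045
g=lambda:imaging.get_image("side")[0][160:205,330:385].astype(float)
ref=g()
for k in range(1,15):
    cmd-=.0005
    arm.move_l([*xy,cmd],max_speed=.008,threshold=6)
    F=[];
    for i in range(4): arm.wait(.05);F.append(arm.current_contact_force())
    f=np.mean(F,0); df=np.abs(g()-ref).mean()
    print(k,round((c0-arm.current_tcp_pos()[2])*1e3,2),np.round(f,2),round(df,1))
    if df>6 or f[2]>14: break
arm.wait(.5);print(np.abs(g()-ref).mean(),arm.current_contact_force(),arm.current_time_s())
E
```

```text
1 2.57 [-0.38  0.94  9.33] 0.5
2 2.8 [-1.25  1.33 10.06] 0.5
3 3.1 [-1.32  1.44 10.79] 0.5
4 3.39 [-1.28  1.16 11.32] 0.6
5 3.64 [-1.45  2.13 11.84] 0.7
6 3.91 [-2.04  1.88 12.51] 0.9
7 4.18 [-1.9   2.64 13.55] 1.1
8 4.48 [-2.05  2.14 14.06] 1.3
1.3490909090909091 [-2.96943501  1.91849829 14.40601623] 19.1
```

The drawer has not let go and the force is higher than the spring should give, so I'm backing off while recording force against position to see whether the pin slipped or jammed.

```bash
python3 - <<'E'
from h import *
c0=.13267; xy=[.64077,-.2488]
p,d=imaging.get_image("side")
a=cv2.resize(p[115:185,300:370],None,fx=6,fy=6,interpolation=cv2.INTER_CUBIC)
print(arm.current_tcp_pos(),arm.current_eef_rot())
z=arm.current_tcp_pos()[2]
cmd=c0-.0085
while cmd<c0+.003:
    cmd+=.0015
    arm.move_l([*xy,cmd],max_speed=.02)
    F=[]
    for i in range(3): arm.wait(.03);F.append(arm.current_contact_force())
    q=arm.current_tcp_pos();print(round((cmd-c0)*1e3,2),round((q[2]-c0)*1e3,2),np.round((q[:2]-np.array(xy))*1e3,2),np.round(np.mean(F,0),2))
p,d=imaging.get_image("side")
b=cv2.resize(p[115:185,300:370],None,fx=5.7,fy=6,interpolation=cv2.INTER_CUBIC)
cv2.imwrite("pics/c3.png",np.hstack([a,b[:,:380]]));print(arm.current_time_s())
E
```

```text
[ 0.64237555 -0.24913131  0.12817965] [[ 4.07607632e-01  9.13154871e-01  2.04939399e-03]
 [ 9.13157060e-01 -4.07607663e-01 -4.21498206e-04]
 [ 4.50455553e-04  2.04322447e-03 -9.99997811e-01]]
-7.0 -4.66 [ 1.07 -0.32] [-0.51  0.97  8.98]
-5.5 -3.88 [ 0.8 -0.3] [-0.13  0.15  7.18]
-4.0 -2.91 [ 0.62 -0.26] [-0.22  0.45  6.22]
-2.5 -2.2 [ 0.23 -0.12] [-0.3   0.22  4.83]
-1.0 -1.09 [0.   0.01] [ 0.14 -0.1   3.93]
0.5 0.13 [-0.21  0.12] [-0.11 -0.21  2.31]
2.0 1.1 [-0.49  0.26] [ 0.18 -0.04 -0.76]
3.5 3.53 [0.01 0.02] [ 0.4  -0.09 -0.06]
22.0
```

View pics/c3.png

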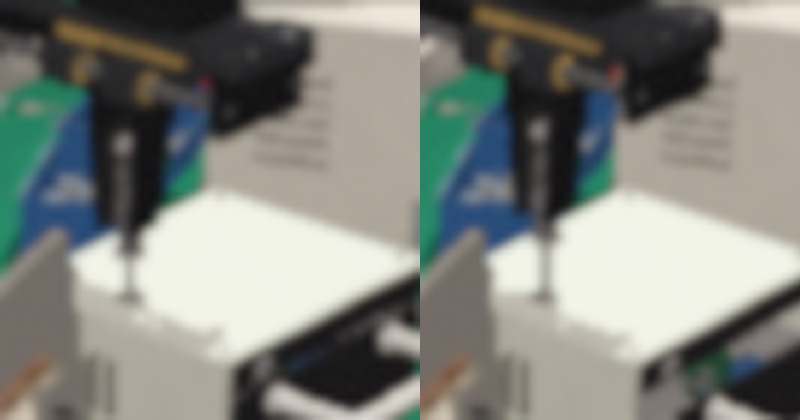

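The right-hand view shows the drawer sprung out, with the green board visible at (710,370), so the catch let go near 4.5 mm. Next I'll take the pin back and hover over the stand's far hole.

```bash
python3 - <<'E'
from h import *
p=arm.current_tcp_pos()
arm.move_l([p[0],p[1],.20],max_speed=.1); arm.move_l([.54,-.17,.29],max_speed=.25)
arm.move_ptp([.50,.14,.29],down(-.14))
arm.move_l([.5808,.1712,.22],max_speed=.25); arm.move_l([.5808,.1712,.163],max_speed=.1)
print(arm.current_time_s(),arm.current_tcp_pos(),arm.current_contact_force())
p,d=imaging.get_image("side");q,e=imaging.get_image("top")
cv2.imwrite("pics/top4.png",q);cv2.imwrite("pics/side4.png",p)
a=cv2.resize(p[195:275,265:345],None,fx=5,fy=5,interpolation=cv2.INTER_CUBIC)
b=cv2.resize(q[145:245,395:495],None,fx=4,fy=4,interpolation=cv2.INTER_CUBIC)
cv2.imwrite("pics/c4.png",np.hstack([a,b]))
print(proj("side",[.5808,.1712,.07]),proj("side",[.5808,.1712,.084]))
E
```

```text
26.0667 [0.58103375 0.17129075 0.16347277] [ 0.37156764 -0.73351658 -0.26387237]
[299.7642537  243.35979765] [299.77823458 238.47264796]
```

View pics/c4.png

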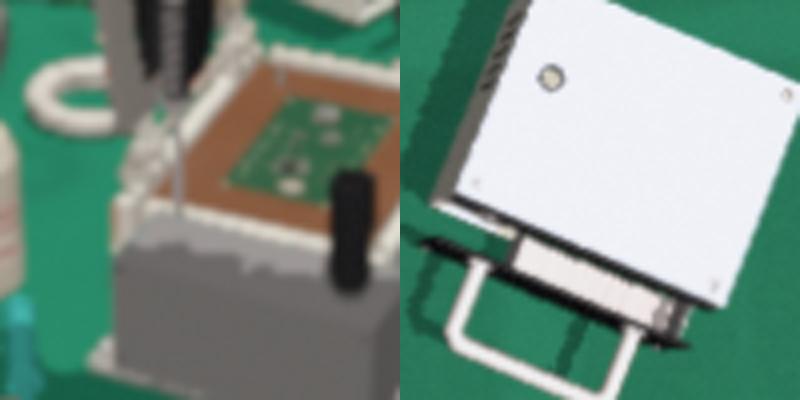

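The top crop shows the drawer out about 25 mm. The side crop shows the tip at about (300.2,237), within about 1 mm of the line down to the far hole. I'll lower the pin by feel.

```bash
python3 - <<'E'
from h import *
B=np.array([.5808,.1712])
for o in[(.5,0),(-1.5,0),(.5,2),(.5,-2),(2.5,0),(2,2),(2,-2),(-1.5,2),(-1.5,-2)]:
    xy=B+np.array(o)/1e3
    arm.move_l([*xy,.160],max_speed=.05)
    r=arm.move_l([*xy,.134],max_speed=.03,threshold=4)
    print(o,r,arm.current_tcp_pos(),np.round(arm.current_contact_force(),2))
    if not r: break
else: raise SystemExit
r=arm.move_l([*xy,.082],max_speed=.04,threshold=5)
print(r,arm.current_tcp_pos(),arm.current_contact_force(),arm.current_time_s())
E
```

```text
(0.5, 0) False [0.58148424 0.17126366 0.13427631] [ 0.08  0.28 -1.04]
True [0.58111719 0.17117151 0.0859099 ] [-0.20331326 -0.47445427  3.84047132] 28.525
```

```bash
python3 - <<'E'
from h import *
claw.gripper_open()
p=arm.current_tcp_pos(); arm.move_l([p[0],p[1],.20],max_speed=.12)
arm.move_ptp([.42,.0,.25],down(1.148)); claw.close(20)
print(arm.current_time_s(),arm.current_opening(),arm.current_contact_force())
p,d=imaging.get_image("side");q,e=imaging.get_image("top")
cv2.imwrite("pics/top5.png",q);cv2.imwrite("pics/side5.png",p)
q4=cv2.imread("pics/top4.png")
a=cv2.resize(p[195:275,265:345],None,fx=5,fy=5,interpolation=cv2.INTER_CUBIC)
b=cv2.resize(q4[180:260,395:475],None,fx=5,fy=5,interpolation=cv2.INTER_CUBIC)
cv2.imwrite("pics/c5.png",np.hstack([a,b]))
X=np.array([.912,-.4105,0])
for s in(0,.024,.027,.03): print(s,proj("top",np.array([.4927,-.2463,.058])-s*X))
E
```

```text
33.9333 0.0006745546988185876 [-0.72066021  0.19539751  0.48245838]
0 [430.85033803 227.1254348 ]
0.024 [427.138705   236.42082617]
0.027 [426.67324575 237.58540155]
0.03 [426.2074546  238.75055837]
```

View pics/c5.png

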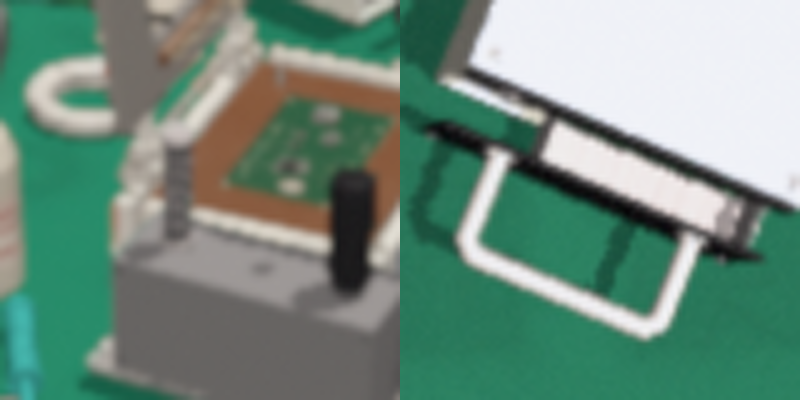

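The side crop shows the pin standing collar-down in the far hole (crop (178,185)) and the driver untouched. The top crop puts the handle middle at about (427,236.7), so the drawer is out about 25 mm. I'll hook the handle from behind with closed fingers and pull.

```bash
python3 - <<'E'
from h import *
X=np.array([.912,-.4105]);X/=np.linalg.norm(X)
h=np.array([.4927,-.2463])-.025*X; g=h+.0275*X
arm.move_ptp([*g,.18],down(1.148))
r=arm.move_l([*g,.042],max_speed=.08,threshold=5)
print(r,arm.current_tcp_pos(),np.round(arm.current_contact_force(),2),arm.current_time_s())
if r: raise SystemExit
r=arm.move_l([*(g-.018*X),.042],max_speed=.03,threshold=3)
p=np.array(arm.current_tcp_pos());print(r,(g-p[:2])@X,np.round(arm.current_contact_force(),2))
r=arm.move_l([*(g-.090*X),.042],max_speed=.035,threshold=12)
p=np.array(arm.current_tcp_pos());print(r,(g-p[:2])@X,np.round(arm.current_contact_force(),2),arm.current_time_s())
E
```

```text
False [ 0.4953551  -0.24752178  0.04257173] [-0.38 -0.03 -0.06] 36.95
False 0.018256724690952093 [ 0.67 -0.37 -0.05]
True 0.06952116641299137 [ 1.66 -1.07 -0.29] 39.0917
```

```bash
python3 - <<'E'
from h import *
X=np.array([.912,-.4105]);X/=np.linalg.norm(X)
h=np.array([.4927,-.2463])-.025*X; g=h+.0275*X
r=arm.move_l([*(g-.076*X),.042],max_speed=.015,threshold=8)
p=np.array(arm.current_tcp_pos());print(r,(g-p[:2])@X,np.round(arm.current_contact_force(),2))
p=p[:2]+.012*X
arm.move_l([*p,.042],max_speed=.03);print(np.round(arm.current_contact_force(),2))
arm.move_l([*p,.20],max_speed=.1);arm.move_ptp([.36,.05,.28],down(1.148))
print(arm.current_time_s())
q,e=imaging.get_image("top")
cv2.imwrite("pics/c6.png",cv2.resize(q[120:280,140:500],None,fx=2.2,fy=2.2,interpolation=cv2.INTER_CUBIC))
for s in(.075,.08): u=proj("top",np.array([*(np.array([.4927,-.2463])-s*X),.058]));print(s,u,(u-[140,120])*2.2)
E
```

```text
True 0.06942085253280171 [ 1.07 -1.    0.48]
[-0.68  0.72 -1.  ]
42.7833
0.075 [419.18279548 256.2923348 ] [614.20215006 299.84313656]
0.08 [418.39773197 258.24927392] [612.47501033 304.14840263]
```

View pics/c6.png

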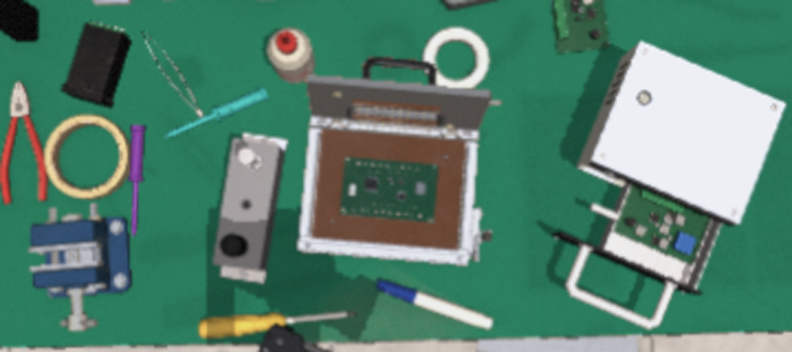

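The drawer handle middle is at crop (615,303), against a prediction of (612,304) at the 80 mm stop, and the stop was felt twice at the same place. The purple and turquoise look-alikes now lie flat, so I'm checking the saved pictures for when that happened.

```bash
python3 - <<'E'
import cv2,numpy as np
o=[]
for n in("top0","top1","top4","top5"):
    p=cv2.imread(f"pics/{n}.png");o.append(cv2.resize(p[150:260,190:280],None,fx=2.2,fy=2.2,interpolation=cv2.INTER_CUBIC))
r1=np.hstack(o);o=[]
for n in("side0","side1","side4","side5"):
    p=cv2.imread(f"pics/{n}.png");o.append(cv2.resize(p[215:325,250:340],None,fx=2.2,fy=2.2,interpolation=cv2.INTER_CUBIC))
cv2.imwrite("pics/c7.png",np.vstack([r1,np.hstack(o)]))
E
```

```text
(no output)
```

View pics/c7.png

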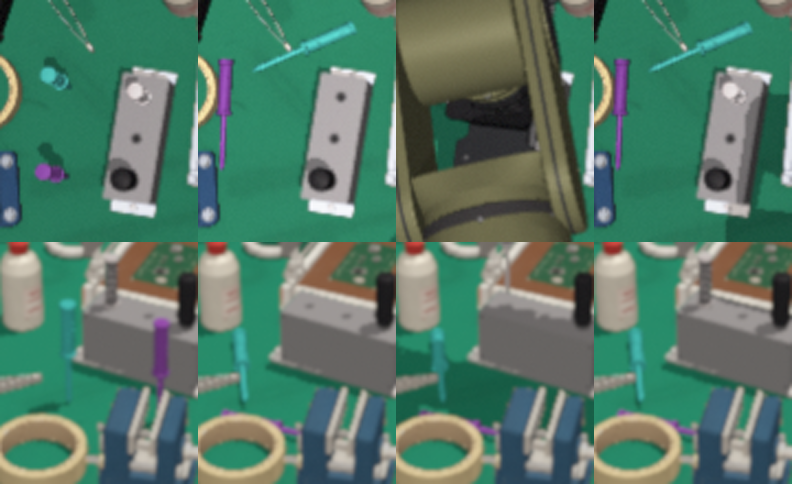

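They were balanced free on their tips in the first picture (t = 0.1 s) and were already down at 8.9 s. The hand only passed above 0.2 m there and reported no contact, so they most likely toppled by themselves. A pin can't be stood on its tip again, so I'll hand in.

```bash
python3 - <<'E'
from h import *
print(arm.current_time_s(),arm.current_contact_force()); ticket.close_job()
E
```

```text
42.8333 [ 0.58059461 -0.84263676 -0.78897794]
the job is handed in; nothing more can be done
```

The drawer is open at its stop, and I handed the job in at 42.8 s with the robot clear of everything. I took the grey release pin from the far hole of the stand and pressed the catch through the lid. The pin went back into its hole, and I drew the drawer out with closed fingers hooked behind the handle.

**What the last checks showed**
- **Pin:** it stands upright with its collar down on the stand's top; the force stop came within about 1 mm of the original height.
- **Drawer:** I felt the stop twice at the same place. The camera puts the handle at about 78–80 mm out, against 80 mm at the stop. I pulled at about 0.035 m/s mean.
- **Bystanders:** the driver is still in its hole. The screwdriver, pen, bottle and black box look unmoved in the pictures; I did not measure them.

**What disagreed with expectation**
- **Catch force:** the catch took more force than described. I measured about 14.4 N, or about 15.7 N allowing for the sensor's offset, against the 7–9 N given. That is still under 20 N.
- **Moment of release:** the drawer was still shut at my last check under full load and showed as out after I eased off. I did not see exactly when it let go.
- **Look-alikes:** the purple and turquoise pins stood free on their tips in the first picture and were lying flat by 8.9 s. The hand passed well above them and I saw no contact, so they probably toppled by themselves. I left them lying.

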